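Hang the parts tray on the stud by its side slot

ROBOT

A 6-joint arm with a two-finger parallel gripper is mounted at the origin on the work surface; the furniture and walls round the work are solid. World frame = base frame: x ahead of the robot, y to its left, z up, the work surface at z = 0. Lengths are in mm, angles in degrees, forces in N, time in s.
With the tool pointing down it reaches from about 300 to 850 mm from the base axis. Payload 4.2 kg.
Tool frame: the origin (TCP) lies midway between the tips of the shut fingers; the grasp point (between the pads) lies 19 mm behind it; x points along the fingers, z is the direction in which the jaws open and shut, and the axes are right-handed (so a half turn about x gives the same grasp; the last joint's range is limited). The gripper opens to 91 mm and grips with 3 to 60 N. Pads are 32 mm wide; open, the fingers measure 118 mm over their backs; the gripper's body (76 mm by 178 mm) begins 60 mm behind the grasp point.
Start: joints at [-68.812, 18.312, 89.639, -0, 72.044, -1.146], TCP at [218.506, -531.882, 213.976] pointing down, gripper open.
Joint ranges: [-177.97, 177.97], [-48.28, 115.42], [12.27, 149.76], [-77.06, 257.06], [2.81, 150.46], [-146.56, 146.56]. Speed limits (degrees/s): [147.25, 147.25, 180, 180, 180, 180].

INTERFACE

Orientations are given as [roll, pitch, yaw] about the fixed x, y, z axes, in that order (R = Rz(yaw) Ry(pitch) Rx(roll)).
In Python, from workcell import env gives the robot as it stands.
- The arm moves only by the tool send_rows, never from a script. Its argument "commands" is a list that holds one entry, the list of rows, each a list of 6 numbers: the shift along the tool's x, y, z normalised to -1 to 1, where 1 is 0.1 m, then the turn, a rotation vector about the tool's x, y, z normalised to -1 to 1, where 1 is 2 pi rad. In form: [[[x, y, z, wx, wy, wz], ...]]. A call has 1 to 20 rows; each row is the pose to reach, as a shift and turn from the pose commanded when the call began, along the tool's axes at that moment, turning the shorter way round; what a row does not reach only later rows make up. A row lasts 1/8 s, in which the tool goes at most 62.5 mm and 10.7 degrees, less where a joint would pass 70% of its speed; a pose out of reach is approached as far as the arm can. A call with a number of a shift or a turn outside -1 to 1 is refused whole. A call with a gripper value outside its range is refused whole. "jaw" is the closure, from -1 (fully open) to 1 (shut), so that 0 is half open, set as the call begins (left out, the last holds). The fingers move at their own pace and stop on an object; "force" is the grip in N (left out, the last holds). Time passes only in rows, so rows that repeat a pose let the fingers close. It gives the time, the measured TCP pose, the force and the opening at its end, in the units of the state.
- env.state(): the state, without advancing time (a new reading comes with each control period).
- env.grab_frame(name): name is "scene" or "top"; returns (picture, depth): 384x512x3 uint8, red, green, blue; 384x512 float32, mm along the optical axis (not along the pixel's ray), 0 where there is no reading.
- env.get_calibration(name): a dict with "mtx" (3x3 intrinsics, pixels), "dist_coeffs" ([k1, k2, p1, p2, k3] as OpenCV has them; the pictures are not rectified), "camera_from_world" (4x4, takes a point from world to camera coordinates). Camera axes: x right, y up, looking along -z (the intrinsics and any distortion apply to the point x, -y, -z); pixel columns grow to the right and rows downward; lengths in mm; the calibration is good to about 2 mm. A picture is of the moment at which its call begins. get_calibration takes no time and is no camera call.
- env.job_done(): hands the job in, once; it reports no verdict.
The state is a dict: "time_s": time; "qpos": joint angles; "qvel": joint speeds; "effort": joint torques, N m; "ee_pos": TCP position; "ee_rot": TCP orientation; "force": force on the tool from outside, world axes, zero at the start; "torque": the same for the moment, N m; "gripper_width": finger opening in mm.
Only numpy, scipy, OpenCV 4.12 (cv2) and the standard library are available. Lean on these libraries where they do the work, as an engineer would, in place of code of your own. Each camera call takes 0.05 s, during which the arm holds its last target.

TASK

Hang the small-parts tray on the headed stud of the stand: lift it by the grip tab, slide the strap's slot sideways over the stud, go on pushing gently against the sprung keeper until it is fully back, and let the tray down so that the stud sits in the notch and the keeper springs out again beneath it. The stand's height setting is not known, so find the stud by feel, never push the stand with more than about 20 N, keep the tray upright, leave the other things where they are, and leave the tray hanging by itself.

Things in the scene. Friction and masses are not known exactly. Their poses are not given: they have to be found in the camera images.
- tray: Bare steel small-parts tray standing on the bench, 50 x 110 x 28 mm (x, y, z), mass 0.17 to 0.35 kg. Origin: centre of its underside; z up. At its rear (+x) an upright flat hanger strap: 6 mm thick, centred at x = +22 mm, 70 mm wide (y = -35 to +35), up to z = 131 mm, with a side slot (see notch) and a grip tab on top (see tab).
- keeper (a joint): Flat dark sprung bolt in the strap that closes the inner end of the slot: 11 mm high (z = 84.5 to 95.5 mm), moves along the tray's y. 0 m: out, tip at y = -5 mm; 0.010 m: fully back against its stop, tip at y = +5 mm, clear of the notch's column. Its spring pushes it out with 1.5 N, 3 N when fully back. Out, it lies just below a stud seated in the notch.
- tab (a point): Middle of the grip tab on top of the strap (tray frame x = 22, y = 0, z = 152 mm), axes as the tray's. The tab is 10 mm thick in x, 46 mm in y, from z = 131 to 173 mm; pinch it from above, one finger in front (-x) and one behind.
- notch (a point): Middle of the notch's upper edge (tray frame x = 22, y = 0, z = 107 mm), where the stud carries the hung tray; axes as the tray's. The strap's level slot is 12 mm high (z = 84 to 96 mm), open at the strap's -y edge (there, over 3 mm, 2.5 mm higher) and closed at y = +6 mm. The notch goes up from its inner end: 12 mm wide (y = -6 to +6), up to z = 107 mm.
- stand: Steel stand fixed to the bench. Origin: at bench level in the plane of the front face of its upright backing plate, on the middle line; -x faces roughly to the robot. Foot 130 x 110 x 12 mm (x = -70 to +60), column x = 12 to 42 mm, up to z = 124 mm with a clamp knob at +y. A telescopic head with backing plate and stud sticks up from it.
- stud_low (a point): Lowest place of the stud's root (stand x = 0, y = 0, z = 150 mm; stand's axes). The real stud is 0 to 30 mm straight above: a height firmly clamped, new each time, NOT measured. Stud: level, 8 mm thick, runs to x = -16 mm, then a head 20 mm across, 4 mm thick. The strap goes between that and the backing plate, slid on from the stand's +y side to -y.
- head_top_low (a point): Lowest place of the flat top of the telescopic head (stand x = 15, y = 0, z = 164 mm). The real top is 0 to 30 mm straight above, always 14 mm over the stud's axis, and is the stand's highest part: backing plate 34 mm wide in y, x = 0 to 12 mm (reaching 60 mm below the stud's axis); block behind it 26 mm wide, x = 10 to 40 mm. Gives 1 mm per 5 N.
- loupe: Black conical eye loupe, 45 mm wide, 28 mm high, standing on the bench; bystander. Origin: centre of its underside.
- reel: Small reel of solder wire, 54 mm wide, 36 mm high, on the bench; bystander. Origin: centre of its underside.
- jar: Round beige jar of soldering tips, 40 mm wide, 58 mm high, on the bench; bystander. Origin: centre of its underside.

How it is judged:
By the outcome, as a careful person would: the job done as asked, in the order asked, and still so for the second after the job is handed in, with the robot touching nothing.
It also fails if it takes over 59 s, if anything falls off the work surface, if the arm or the gripper's body presses on something with over 40 N, if the wrist force passes 120 N, or if a joint passes its speed limit or range.

## Working session

There is one attempt and no reset: what is moved stays moved. The work goes in short steps, Python scripts to look and compute and a tool call to move; the robot and the scene stay as the last step left them, time stands still between calls to the robot, and variables do not carry over. Pictures are saved under pics/ and viewed, and the job is handed in when it is done.

Besides the shell and the picture viewer there is one more tool, called after ">>>" as name(argument=value, ...), one argument or row to a line, values as JSON. send_rows: Moves the arm, as the interface text tells. Its arguments: {"type":"object","properties":{"commands":{"type":"array","items":{"type":"array","items":{"type":"array","items":{"type":"number","minimum":-1,"maximum":1}}}},"jaw":{"type":"number"},"force":{"type":"number"}},"required":["commands"]}

```bash
ls; mkdir -p pics; python3 - <<'E'
from workcell import env
import numpy as np,cv2
print(env.state())
for n in("scene","top"):
    p,d=env.grab_frame(n); np.savez(f"{n}0.npz",p=p,d=d)
    cv2.imwrite(f"pics/{n}0.png",p[:,:,::-1])
    print(n,env.get_calibration(n))
E
```

```text
pics
{'time_s': 0.0, 'qpos': array([-6.88123092e+01,  1.83511649e+01,  8.97068568e+01, -2.52271003e-03,
        7.20427781e+01, -1.14598416e+00]), 'qvel': array([-0.1050158 , -0.01412667,  0.05465831,  0.04952366,  0.02678162,
       -0.04139364]), 'effort': array([ 1.84903278e-03, -4.12458444e+01, -2.31972063e+01,  7.29459221e-02,
        4.57600015e-02, -1.42280037e-04]), 'ee_pos': array([ 218.30447099, -531.40170077,  213.12199428]), 'ee_rot': array([-179.78293429,   89.89917167,  112.55152051]), 'force': array([ 0.18300171, -0.22293788, -1.29388883]), 'torque': array([ 0.04436898, -0.03538925,  0.01012643]), 'gripper_width': 91.21113567190295}
scene {'mtx': array([[461.80265105,   0.        , 258.13675977],
       [  0.        , 461.80265105, 193.54286228],
       [  0.        ,   0.        ,   1.        ]]), 'dist_coeffs': array([-0.18068612,  0.        ,  0.        ,  0.        ,  0.        ]), 'camera_from_world': array([[-7.89290469e-01, -6.13865203e-01,  1.37865574e-02,
         3.80978042e+02],
       [ 4.98745456e-01, -6.27852852e-01,  5.97539762e-01,
        -3.91080932e+02],
       [-3.58152938e-01,  4.78508421e-01,  8.01720752e-01,
        -1.09571962e+03],
       [ 0.00000000e+00,  0.00000000e+00,  0.00000000e+00,
         1.00000000e+00]])}
top {'mtx': array([[406.86742938,   0.        , 251.19822854],
       [  0.        , 406.86742938, 193.67965459],
       [  0.        ,   0.        ,   1.        ]]), 'dist_coeffs': array([-0.11265929,  0.        ,  0.        ,  0.        ,  0.        ]), 'camera_from_world': array([[-2.01713709e-02, -9.99456106e-01,  2.60884626e-02,
        -8.08965952e+01],
       [ 9.86391901e-01, -1.56355878e-02,  1.63665957e-01,
        -5.86306229e+02],
       [-1.63169032e-01,  2.90348149e-02,  9.86170800e-01,
        -8.94821620e+02],
       [ 0.00000000e+00,  0.00000000e+00,  0.00000000e+00,
         1.00000000e+00]])}
```

View pics/scene0.png

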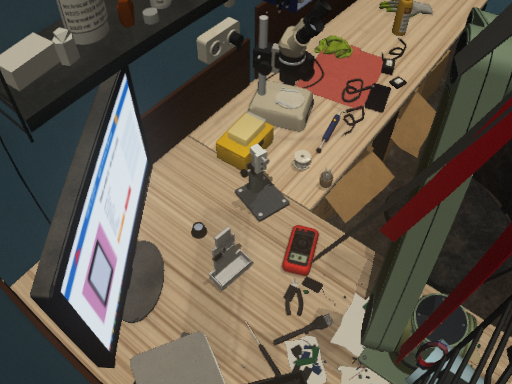

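View pics/top0.png

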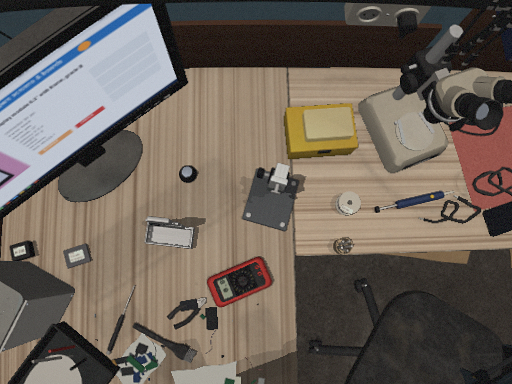

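The scene view shows the tray near (230,262) with its strap and tab at (222,240), and the stand at (260,185). In the top view the tray is at (170,233) and the stand at (272,197). The loupe is at (188,173), the reel at (348,203) and the jar at (344,246). Next I'll take enlarged crops.

```bash
cat > h.py <<'E'
import numpy as np,cv2
from workcell import env
def load(n,k=0):
    z=np.load(f"{n}{k}.npz"); return z['p'],z['d']
def cal(n):
    c=env.get_calibration(n); return c['mtx'],c['dist_coeffs'],c['camera_from_world']
def p2w(n,uv,depth):
    K,D,T=cal(n); uv=np.atleast_2d(np.float64(uv)); depth=np.ravel(depth)
    u=cv2.undistortPoints(uv.reshape(-1,1,2),K,D).reshape(-1,2)
    P=np.c_[u[:,0]*depth,-u[:,1]*depth,-depth]
    return (P-T[:3,3])@T[:3,:3]
def ray_z(n,uv,z):
    a=p2w(n,uv,np.full(len(np.atleast_2d(uv)),500.));b=p2w(n,uv,np.full(len(np.atleast_2d(uv)),1500.))
    t=(z-a[:,2])/(b[:,2]-a[:,2]); return a+t[:,None]*(b-a)
def w2p(n,X):
    K,D,T=cal(n); P=np.atleast_2d(X)@T[:3,:3].T+T[:3,3]
    return cv2.projectPoints(P*[1,-1,-1],np.zeros(3),np.zeros(3),K,D)[0].reshape(-1,2)
E
python3 - <<'E'
from h import *
for n,(u0,v0,w,h),s in(("top",(135,200,80,60),10),("top",(235,150,80,85),7),("scene",(195,215,70,80),7),("scene",(225,135,75,90),6)):
    p,d=load(n); c=cv2.resize(p[v0:v0+h,u0:u0+w],None,fx=s,fy=s,interpolation=cv2.INTER_CUBIC)
    for i in range(0,w,10): cv2.putText(c,str(u0+i),(i*s,10),0,.35,(255,0,0)); cv2.line(c,(i*s,0),(i*s,h*s),(255,0,0) if 0 else (90,90,160),1)
    for i in range(0,h,10): cv2.putText(c,str(v0+i),(0,i*s+4),0,.35,(255,0,0)); cv2.line(c,(0,i*s),(w*s,i*s),(90,90,160),1)
    cv2.imwrite(f"pics/crop_{n}_{u0}.png",c[:,:,::-1])
E
```

```text
(no output)
```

View pics/crop_top_135.png

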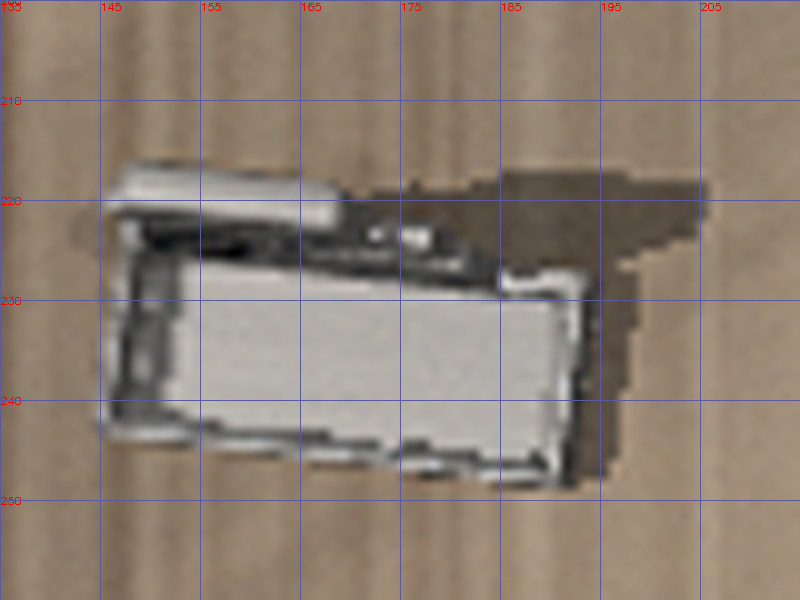

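View pics/crop_top_235.png

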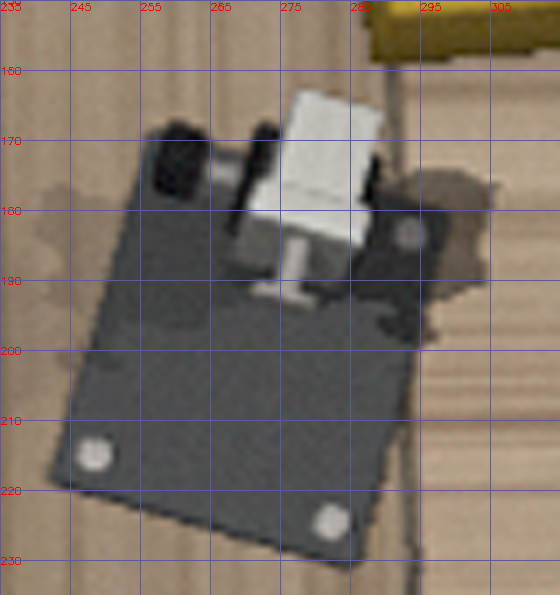

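View pics/crop_scene_195.png

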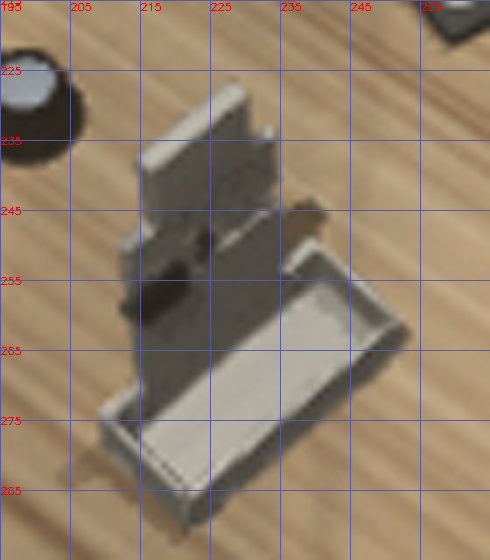

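View pics/crop_scene_225.png

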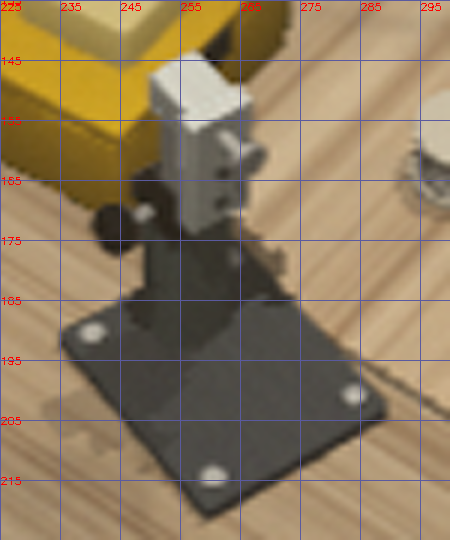

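```bash
cat > fit.py <<'E'
from h import *
from scipy.optimize import least_squares
def fit(mods,x0,zfree=False):
    def res(q):
        c,s=np.cos(q[2]),np.sin(q[2]); r=[]
        for n,uv,X in mods:
            X=np.array(X,float).copy(); 
            if zfree: X[X[:,2]>140,2]+=q[3]
            W=np.c_[q[0]+c*X[:,0]-s*X[:,1],q[1]+s*X[:,0]+c*X[:,1],X[:,2]]
            r.append((w2p(n,W)-np.array(uv)).ravel())
        return np.concatenate(r)
    o=least_squares(res,x0,loss='soft_l1'); print(np.round(o.x,2),'yaw',np.degrees(o.x[2])); print(np.round(res(o.x).reshape(-1,2),1).tolist()); return o.x
E
python3 - <<'E'
from fit import *
print("approx tray",ray_z("top",[[170,235]],28), ray_z("top",[[272,200]],12))
tt=[(145,242.5),(192,248),(193.5,227),(147,217),(169,219.5),(168.5,222.5),(145.5,220.5)]
tX=[(-25,55,28),(-25,-55,28),(25,-55,28),(27,23,173),(27,-23,173),(17,-23,173),(17,23,173)]
ts=[(240,249),(253.5,262),(221.5,286),(209.5,274),(214.5,237),(228.5,227),(230,228.5),(216,239)]
sX=[(25,-55,28),(-25,-55,28),(-25,55,28),(25,55,28),(27,23,173),(27,-23,173),(17,-23,173),(17,23,173)]
x0=[450,0,0.]
a=ray_z("top",[[170,235]],28)[0]; x0=[a[0],a[1],-.1]
fit([("top",tt,tX),("scene",ts,sX)],x0); fit([("top",tt,tX)],x0); fit([("scene",ts,sX)],x0)
st=[(243,218.5),(286,231),(257,169),(278.5,163),(289.5,166.5),(287,185),(270.5,180)]
stX=[(-70,55,12),(-70,-55,12),(60,55,12),(40,13,164),(40,-13,164),(0,-17,164),(0,17,164)]
ss=[(235,192),(259,220.5),(289,204)]
ssX=[(-70,55,12)]
E
python3 - <<'E'
from h import *
for n,pts in(("top",[(280,170),(280,175),(284,172),(157,219.),(162,220),(170,236),(260,205)]),("scene",[(257,151),(260,152),(263,151)])):
    p,d=load(n)
    for u,v in pts: print(n,u,v,p2w(n,[[u,v]],[d[int(round(v)),u]]).round(1))
E
```

```text
approx tray [[493.48920593  99.57829002  28.        ]] [[ 574.69362578 -142.41937691   12.        ]]
[ 4.9331e+02  1.0237e+02 -1.3000e-01] yaw -7.669273236059121
[[-0.9, 0.4], [-1.3, 0.6], [0.0, 0.3], [-0.2, -1.4], [0.5, -1.1], [0.3, 0.9], [0.6, 0.1], [-0.2, -0.4], [-0.7, -1.6], [0.3, 0.8], [-0.6, 0.0], [-0.5, 0.2], [-0.1, -1.1], [1.2, -0.1], [0.8, 0.9]]
[ 4.9313e+02  1.0192e+02 -1.1000e-01] yaw -6.3372801792436615
[[-0.5, 1.0], [-0.8, 0.2], [0.0, -0.2], [-0.3, -1.0], [0.4, -1.3], [0.3, 0.7], [0.6, 0.4]]
[ 4.9309e+02  1.0295e+02 -1.6000e-01] yaw -9.064089531588989
[[0.3, -0.1], [-0.6, -0.9], [-0.3, 0.8], [-0.8, -0.2], [-0.5, 0.1], [0.2, -0.9], [1.4, 0.2], [0.7, 0.8]]
top 280 170 [[ 607.9 -145.5  192.3]]
top 280 175 [[ 597.5 -145.1  193.6]]
top 284 172 [[ 603.1 -153.   195.3]]
top 157 219.0 [[516.3 101.3 171.5]]
top 162 220 [[513.9  90.7 174.2]]
top 170 236 [[492.7 103.8   3.5]]
top 260 205 [[ 563.3 -113.3    9.7]]
scene 257 151 [[ 601.4 -143.4  191.3]]
scene 260 152 [[ 589.4 -140.8  197.9]]
scene 263 151 [[ 588.4 -152.7  192.2]]
```

```bash
python3 - <<'E'
from fit import *
o=.45
tt=np.array([(145.3,242.7),(192,248.3),(193.5,227),(147.5,216.5),(169,219.),(168.5,222.5),(145.5,220.5)])-o
tX=[(-25,55,28),(-25,-55,28),(25,-55,28),(27,23,173),(27,-23,173),(17,-23,173),(17,23,173)]
ts=np.array([(240,249),(253.5,262),(221.5,286),(209.5,274),(214.5,237),(228.5,227),(230,228.5),(216,239)])-o
sX=[(25,-55,28),(-25,-55,28),(-25,55,28),(25,55,28),(27,23,173),(27,-23,173),(17,-23,173),(17,23,173)]
x0=[493,102,-.12]
fit([("top",tt,tX),("scene",ts,sX)],x0)
st=np.array([(242.5,219),(286,232),(256,169),(278.2,163),(289.7,166.7),(287,185),(270.5,180)])-o
stX=[(-70,55,12),(-70,-55,12),(60,55,12),(40,13,164),(40,-13,164),(0,-17,164),(0,17,164)]
ss=np.array([(235,192),(259,220.5),(289,204),(257.5,156.7),(266.7,151.7),(257.2,143.7)])-o
ssX=[(60,55,12),(-70,55,12),(-70,-55,12),(0,17,164),(0,-17,164),(40,-13,164)]
x0=[590,-140,-.25,25]
for m in([("top",st,stX),("scene",ss,ssX)],[("top",st,stX)],[("scene",ss,ssX)]): fit(m,x0,True)
E
```

```text
[ 4.9455e+02  1.0270e+02 -1.3000e-01] yaw -7.723388664903218
[[-0.9, 0.1], [-1.0, 0.2], [0.3, 0.2], [-0.4, -1.0], [0.8, -0.8], [0.6, 0.7], [0.9, -0.1], [-0.1, -0.1], [-0.7, -1.3], [0.3, 1.0], [-0.6, 0.3], [-0.5, 0.5], [-0.1, -0.9], [1.2, 0.2], [0.8, 1.1]]
[ 5.8185e+02 -1.4041e+02 -3.0000e-01  3.1470e+01] yaw -17.02705221157267
[[-0.9, 0.0], [-0.1, -0.3], [0.4, -1.0], [-0.8, -0.7], [0.3, -0.8], [-0.2, 0.4], [-0.4, 0.7], [-0.4, -1.1], [0.8, 0.6], [1.5, -0.8], [-0.2, 0.5], [1.1, 0.1], [0.7, -0.5]]
[ 5.8129e+02 -1.4090e+02 -2.9000e-01  3.1860e+01] yaw -16.79031734838471
[[-0.6, 0.4], [0.3, -0.1], [0.5, -0.7], [-0.6, -0.5], [0.5, -0.6], [0.0, 0.6], [-0.1, 1.0]]
[ 5.8227e+02 -1.3814e+02 -3.0000e-01  3.3290e+01] yaw -17.258071805388692
[[-1.0, -0.7], [0.0, 1.0], [0.9, -0.3], [-0.8, 0.5], [0.5, 0.0], [0.2, -0.5]]
```

```bash
cat > m.py <<'E'
from h import *
from scipy.spatial.transform import Rotation as Ro
import json,sys
def Rs(rpy): return Ro.from_euler('xyz',rpy,degrees=True)
def Rdown(psi,flip=False):
    # tool x down, tool z along world yaw psi
    p=np.radians(psi); z=np.array([np.cos(p),np.sin(p),0]); 
    if flip: z=-z
    x=np.array([0,0,-1.]); y=np.cross(z,x); return Ro.from_matrix(np.c_[x,y,z])
def row(cp,cR,tp,tR):
    s=cR.inv().apply(np.array(tp)-cp)/100; w=(cR.inv()*tR).as_rotvec()/(2*np.pi); return np.r_[s,w].round(4).tolist()
E
python3 - <<'E'
from m import *
s=env.state(); R=Rs(s['ee_rot']); print(R.as_matrix().round(3))
for psi in(-17,-7.7):
  for f in(0,1): print(psi,f,np.degrees((R.inv()*Rdown(psi,f)).as_rotvec()).round(1))
p,d=load("top")
for u,v in[(185,80),(150,3),(170,60),(100,120),(320,125),(440,40),(330,110)]: print(u,v,p2w("top",[[u,v]],[d[v,u]]).round(0))
# points around tray grasp volume
vv,uu=np.mgrid[0:384,0:512]; W=p2w("top",np.c_[uu.ravel(),vv.ravel()],d.ravel())
k=(d.ravel()>0)&(W[:,2]>190)&(W[:,0]>350)&(W[:,0]<720)&(abs(W[:,1])<350); print(k.sum()); 
if k.any(): print(W[k].min(0),W[k].max(0))
k=k&(W[:,1]>50); print(k.sum(), W[k].min(0),W[k].max(0)) if k.any() else 0
E
```

```text
[[-0.001  0.925  0.38 ]
 [ 0.001  0.38  -0.925]
 [-1.     0.    -0.002]]
-17 0 [-50.7  -0.1  -0. ]
-17 1 [ 1.293e+02 -0.000e+00  1.000e-01]
-7.7 0 [-60.   -0.1  -0. ]
-7.7 1 [ 1.2e+02 -1.0e-01  1.0e-01]
185 80 [[811.  48. 174.]]
150 3 [[721.  35. 571.]]
170 60 [[804.  63. 277.]]
100 120 [[701. 202. 240.]]
320 125 [[ 733. -251.   98.]]
440 40 [[ 826. -443.  319.]]
330 110 [[ 769. -276.  101.]]
12625
[ 350.03947559 -349.99895806  190.0391952 ] [719.99964194 349.94859743 627.03590098]
12019 [350.03947559  58.94960726 190.0391952 ] [719.98988079 349.94859743 588.48852055]
```

```bash
python3 - <<'E'
from m import *
p,d=load("top")
vv,uu=np.mgrid[0:384,0:512]; W=p2w("top",np.c_[uu.ravel(),vv.ravel()],d.ravel()); k=(d.ravel()>0)&(W[:,2]>190)
for y0 in range(-50,300,50):
    q=k&(W[:,1]>y0)&(W[:,1]<y0+50)&(W[:,0]>350)
    if q.any(): i=np.argmin(np.where(q,W[:,0],9e9)); print(y0,q.sum(),W[i].round())
c,R=env.state()['ee_pos'],Rs(env.state()['ee_rot'])
cp=np.array([218.506,-531.882,213.976]); print(cp)
t=Rdown(-17)
for tp in([310,-440,240],[600.6,-146.3,240]): print(row(cp,R,tp,t))
E
```

```text
-50 738 [719. -21. 573.]
0 1032 [720.  23. 572.]
50 3524 [719.  94. 582.]
100 4478 [719. 102. 579.]
150 5502 [699. 200. 493.]
200 5253 [662. 249. 494.]
250 3049 [628. 300. 293.]
[ 218.506 -531.882  213.976]
[-0.2594, 1.1954, -0.5027, -0.1407, -0.0002, -0.0001]
[-0.2568, 4.9995, -2.1152, -0.1407, -0.0002, -0.0001]
```

>>> send_rows(
  commands=[
    [[-0.4,1,-0.42,-0.1407,0,0],[-0.4,1,-0.42,-0.1407,0,0],[-0.4,1,-0.42,-0.1407,0,0],[-0.4,1,-0.42,-0.1407,0,0],[-0.4,1,-0.42,-0.1407,0,0]],
  ],
  jaw=1,
)

```text
time_s: 0.72
ee_pos: [295.1, -454.6, 253.6]
ee_rot: [142.7, 90.0, 125.9]
force: [-0.1, 0.9, -0.0]
gripper_width: 44.1
```

>>> send_rows(
  commands=[
    [[0,0.5,0.25,0,0,0],[0,0.96,0.5,0,0,0]],
  ],
)

```text
time_s: 0.98
ee_pos: [371.3, -377.0, 253.5]
ee_rot: [140.1, 90.0, 123.0]
force: [-0.1, -0.7, -0.5]
gripper_width: 23.8
```

>>> send_rows(
  commands=[
    [[0,0.5,0.25,0,0,0],[0,0.96,0.5,0,0,0]],
  ],
)

```text
time_s: 1.23
ee_pos: [447.7, -299.1, 253.7]
ee_rot: [165.6, 90.0, 148.6]
force: [0.4, -0.1, 0.4]
gripper_width: 4.5
```

>>> send_rows(
  commands=[
    [[0,0.5,0.25,0,0,0],[0,0.96,0.5,0,0,0]],
  ],
)

```text
time_s: 1.48
ee_pos: [523.6, -221.9, 253.6]
ee_rot: [-171.1, 90.0, 171.9]
force: [0.8, -0.3, -0.5]
gripper_width: 0.8
```

>>> send_rows(
  commands=[
    [[0,0.5,0.25,0,0,0],[0,0.96,0.5,0,0,0],[0.2,0.96,0.5,0,0,0],[0.25,0.96,0.5,0,0,0]],
  ],
)

```text
time_s: 1.98
ee_pos: [597.9, -145.6, 226.9]
ee_rot: [-173.6, 89.8, 169.5]
force: [-0.6, -0.5, 0.1]
gripper_width: 0.5
```

>>> send_rows(
  commands=[
    [[0.12,0,0,0,0,0],[0.22,0,0,0,0,0],[0.24,0,0,0,0,0],[0.26,0,0,0,0,0],[0.28,0,0,0,0,0],[0.28,0,0,0,0,0]],
  ],
)

```text
time_s: 2.72
ee_pos: [598.7, -146.4, 201.1]
ee_rot: [-14.8, 90.0, -31.8]
force: [0.3, 0.5, 0.1]
gripper_width: 0.6
```

>>> send_rows(
  commands=[
    [[0.01,0,0,0,0,0],[0.02,0,0,0,0,0],[0.03,0,0,0,0,0],[0.04,0,0,0,0,0],[0.04,0,0,0,0,0]],
  ],
)

```text
time_s: 3.35
ee_pos: [598.6, -146.4, 196.8]
ee_rot: [-148.3, 90.0, -165.3]
force: [-0.1, -0.1, -0.1]
gripper_width: 0.6
```

>>> send_rows(
  commands=[
    [[0.01,0,0,0,0,0],[0.02,0,0,0,0,0],[0.02,0,0,0,0,0]],
  ],
)

```text
time_s: 3.72
ee_pos: [598.6, -146.3, 194.8]
ee_rot: [-150.5, 90.0, -167.5]
force: [0.2, 0.4, -0.0]
gripper_width: 0.7
```

>>> send_rows(
  commands=[
    [[0.01,0,0,0,0,0],[0.01,0,0,0,0,0],[0.01,0,0,0,0,0]],
  ],
)

```text
time_s: 4.1
ee_pos: [598.6, -146.4, 194.0]
ee_rot: [-57.8, 90.0, -74.8]
force: [-1.2, -0.9, -0.4]
gripper_width: 0.6
```

>>> send_rows(
  commands=[
    [[0.01,0,0,0,0,0],[0.01,0,0,0,0,0],[0.01,0,0,0,0,0]],
  ],
)

```text
time_s: 4.47
ee_pos: [598.8, -146.4, 193.2]
ee_rot: [-4.1, 90.0, -21.2]
force: [-0.2, 0.0, 1.7]
gripper_width: 0.3
```

>>> send_rows(
  commands=[
    [[0.01,0,0,0,0,0],[0.01,0,0,0,0,0],[0.01,0,0,0,0,0]],
  ],
)

```text
time_s: 4.85
ee_pos: [598.8, -146.4, 192.5]
ee_rot: [-2.9, 90.0, -19.9]
force: [-0.1, -0.8, 5.5]
gripper_width: 0.5
```

>>> send_rows(
  commands=[
    [[-0.3,0,0,0,0,0],[-0.5,0,0,0,0,0]],
  ],
  jaw=-1,
)

```text
time_s: 5.1
ee_pos: [598.8, -146.4, 242.2]
ee_rot: [-149.2, 90.0, -166.2]
force: [-0.5, 0.5, 0.3]
gripper_width: 17.3
```

>>> send_rows(
  commands=[
    [[0,0.35,-0.25,0,0,0],[0,0.7,-0.5,0,0,0]],
  ],
)

```text
time_s: 5.35
ee_pos: [570.9, -64.2, 241.2]
ee_rot: [176.4, 90.0, 159.4]
force: [-0.1, 0.5, 0.2]
gripper_width: 37.7
```

>>> send_rows(
  commands=[
    [[0,0.35,-0.25,0,0,0],[0,0.7,-0.5,0,0,0]],
  ],
)

```text
time_s: 5.6
ee_pos: [543.3, 18.0, 241.2]
ee_rot: [-164.2, 89.9, 178.8]
force: [0.4, 0.7, -0.1]
gripper_width: 57.7
```

>>> send_rows(
  commands=[
    [[0,0.35,-0.25,-0.015,0,0],[0,0.71,-0.5,-0.026,0,0],[0,0.71,-0.5,-0.026,0,0],[0,0.71,-0.5,-0.026,0,0]],
  ],
)

```text
time_s: 6.1
ee_pos: [517.0, 99.0, 241.5]
ee_rot: [-113.0, 89.9, -120.6]
force: [0.8, 0.0, -0.5]
gripper_width: 91.1
```

```bash
python3 - <<'E'
from m import *
for n in("scene","top"):
    p,d=env.grab_frame(n); np.savez(f"{n}1.npz",p=p,d=d)
    cv2.imwrite(f"pics/{n}1.png",p[:,:,::-1])
s=env.state();R=Rs(s['ee_rot']);print(s['ee_pos'],R.as_matrix().round(3),s['gripper_width'],s['qpos'])
print(row(s['ee_pos'],R,[516.3,99.6,133],Rdown(-7.7)))
E
```

```text
[517.23601217  98.41216447 241.61150273] [[-0.     0.135  0.991]
 [-0.001  0.991 -0.135]
 [-1.    -0.001 -0.   ]] 90.92628134770283 [ 9.53838355e+00  1.29698148e+01  9.31122801e+01 -2.81899347e-02
  7.39400377e+01  1.72777426e+01]
[1.0861, 0.0111, -0.0106, -0.0001, -0.0, 0.0001]
```

View pics/scene1.png

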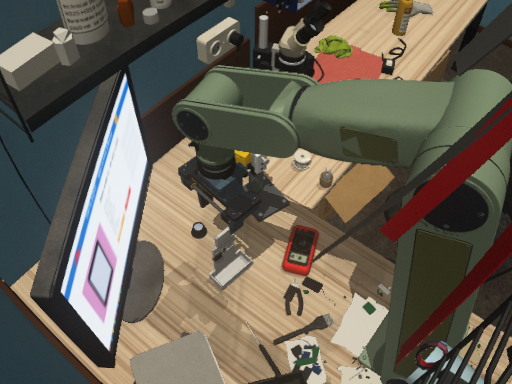

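The scene view shows the open gripper above and behind the tray, whose tab is still at about (222,237) and undisturbed. Descending.

>>> send_rows(
  commands=[
    [[0.3,0.01,-0.01,0,0,0],[0.6,0.01,-0.01,0,0,0],[0.6,0.01,-0.01,0,0,0]],
  ],
)

```text
time_s: 6.58
ee_pos: [514.8, 99.2, 179.9]
ee_rot: [-159.9, 89.7, -167.7]
force: [0.3, -0.1, -0.2]
gripper_width: 91.2
```

```bash
python3 - <<'E'
from m import *
c=[]
for n,(u0,v0,w,h),s in(("top",(130,170,90,90),6),("scene",(185,190,90,110),5)):
    p,d=env.grab_frame(n)
    c=cv2.resize(p[v0:v0+h,u0:u0+w],None,fx=s,fy=s,interpolation=cv2.INTER_CUBIC)
    cv2.imwrite(f"pics/c2_{n}.png",c[:,:,::-1])
print(env.state()['ee_pos'],env.state()['force'])
E
```

```text
[516.87949983  99.84978691 182.60471364] [-0.08692889  0.3868013   0.29674387]
```

View pics/c2_scene.png

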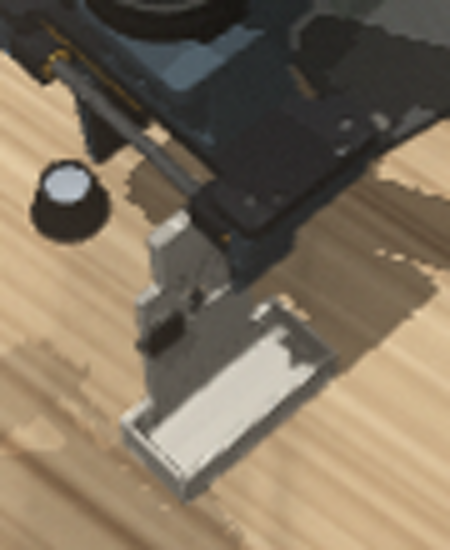

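View pics/c2_top.png

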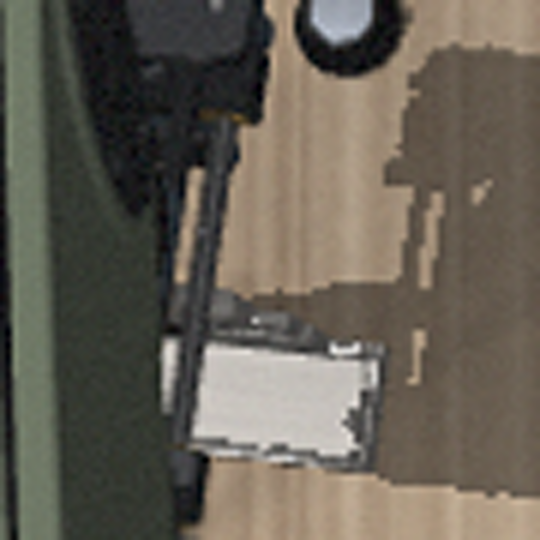

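The scene crop shows the fingers straddling the tab, about to go down at (330-430, 215) in crop pixels. Going down and pinching.

>>> send_rows(
  commands=[
    [[0.2,0,0,0,0,0],[0.4,0,0,0,0,0],[0.49,0,0,0,0,0],[0.49,0,0,0,0,0]],
  ],
)

```text
time_s: 7.18
ee_pos: [516.6, 100.3, 133.4]
ee_rot: [5.4, 90.0, -2.3]
force: [-0.2, 0.1, 0.5]
gripper_width: 90.9
```

>>> send_rows(
  commands=[
    [[0,0,0,0,0,0],[0,0,0,0,0,0],[0,0,0,0,0,0],[0,0,0,0,0,0],[0,0,0,0,0,0],[0,0,0,0,0,0],[0,0,0,0,0,0],[0,0,0,0,0,0],[0,0,0,0,0,0],[0,0,0,0,0,0]],
  ],
  jaw=1,
  force=40,
)

```text
time_s: 8.43
ee_pos: [515.8, 100.3, 132.6]
ee_rot: [-155.3, 90.0, -163.0]
force: [0.9, 0.2, -2.0]
gripper_width: 10.0
```

>>> send_rows(
  commands=[
    [[-0.02,0,0,0,0,0],[-0.1,0,0,0,0,0],[-0.4,0,0,0,0,0],[-0.8,0,0,0,0,0],[-0.8,0,0,0,0,0]],
  ],
)

```text
time_s: 9.05
ee_pos: [518.3, 100.8, 216.5]
ee_rot: [16.7, 89.5, 9.1]
force: [-0.3, 0.4, -2.7]
gripper_width: 9.5
```

```bash
python3 - <<'E'
from m import *
for n,(u0,v0,w,h),s in(("scene",(165,150,110,130),5),):
    p,d=env.grab_frame(n)
    c=cv2.resize(p[v0:v0+h,u0:u0+w],None,fx=s*.9,fy=s*.9,interpolation=cv2.INTER_CUBIC)
    cv2.imwrite(f"pics/c3_{n}.png",c[:,:,::-1])
print(env.state()['ee_pos'],env.state()['force'],env.state()['torque'])
E
```

```text
[516.74704443 100.52928979 214.21192457] [ 0.26820638  0.49736906 -2.82126342] [-0.06209449 -0.04342146  0.02846644]
```

View pics/c3_scene.png

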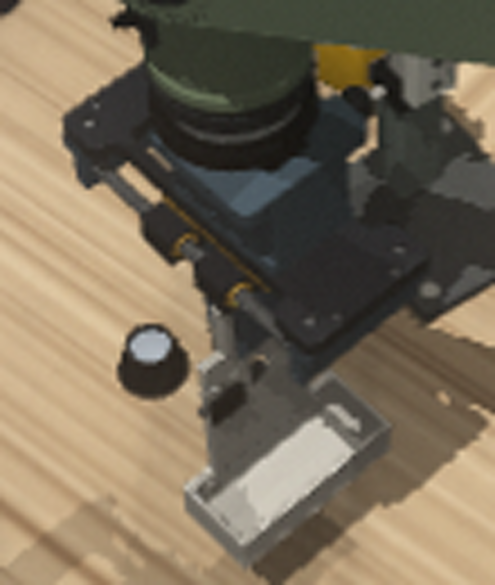

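```bash
cat >> m.py <<'E'
SO=np.array([581.5,-140.5]); SY=-17.
def stand(tp):
    p=np.radians(SY); ex=np.array([np.cos(p),np.sin(p)]); ey=np.array([-np.sin(p),np.cos(p)])
    d=np.array(tp[:2])-SO; return d@ex,d@ey
def sw(sx,sy,z):
    p=np.radians(SY); ex=np.array([np.cos(p),np.sin(p)]); ey=np.array([-np.sin(p),np.cos(p)])
    return np.r_[SO+sx*ex+sy*ey,z]
def now():
    s=env.state(); return s,s['ee_pos'],Rs(s['ee_rot'])
E
python3 - <<'E'
from m import *
s,p,R=now(); print(p,stand(p)); print(row(p,R,sw(-8,60,223),Rdown(-17)))
E
```

```text
[516.74704443 100.52928979 214.21192457] (np.float64(-132.393703718288), np.float64(211.56552414984964))
[-0.0863, -1.6975, 0.9816, 0.026, 0.0005, -0.0002]
```

>>> send_rows(
  commands=[
    [[-0.09,-0.3,0.17,0.01,0,0],[-0.09,-0.6,0.34,0.02,0,0],[-0.09,-0.9,0.5,0.026,0,0],[-0.09,-0.9,0.5,0.026,0,0],[-0.09,-0.9,0.5,0.026,0,0]],
  ],
)

```text
time_s: 9.72
ee_pos: [552.7, 4.8, 220.5]
ee_rot: [-172.9, 89.8, 170.1]
force: [0.2, -0.4, -1.6]
gripper_width: 10.1
```

```bash
python3 - <<'E'
from m import *
s,p,R=now(); print(p,stand(p)); print(row(p,R,sw(-8,60,223),Rdown(-17)))
E
```

```text
[552.70757064   4.84914861 220.5448005 ] (np.float64(-70.03031548893206), np.float64(130.57999043641476))
[-0.0262, -0.7055, 0.6205, -0.0001, -0.0005, 0.0001]
```

>>> send_rows(
  commands=[
    [[0,-0.2,0.2,0,0,0],[0,-0.4,0.4,0,0,0],[0,-0.55,0.55,0,0,0],[0,-0.66,0.6,0,0,0],[0,-0.7,0.605,0,0,0],[0,-0.7,0.605,0,0,0],[0,-0.7,0.605,0,0,0]],
  ],
)

```text
time_s: 10.6
ee_pos: [590.8, -79.5, 222.1]
ee_rot: [95.5, 90.0, 78.5]
force: [-0.9, -0.6, -3.2]
gripper_width: 9.9
```

```bash
python3 - <<'E'
from m import *
for n,(u0,v0,w,h),s in(("scene",(200,110,120,120),5),("top",(200,120,130,120),5)):
    p,d=env.grab_frame(n); np.savez(f"{n}4.npz",p=p,d=d)
    c=cv2.resize(p[v0:v0+h,u0:u0+w],None,fx=s,fy=s,interpolation=cv2.INTER_CUBIC)
    cv2.imwrite(f"pics/c4_{n}.png",c[:,:,::-1])
s,p,R=now(); print(p,stand(p),s['force']); print(row(p,R,sw(-8,60,223),Rdown(-17)))
E
```

```text
[590.88706781 -79.54239827 222.0900232 ] (np.float64(-8.845380342542889), np.float64(61.03855746845509)) [ 0.43054953  0.69282124 -3.38984758]
[-0.0091, -0.0104, 0.0085, 0.0001, 0.0, -0.0]
```

View pics/c4_scene.png

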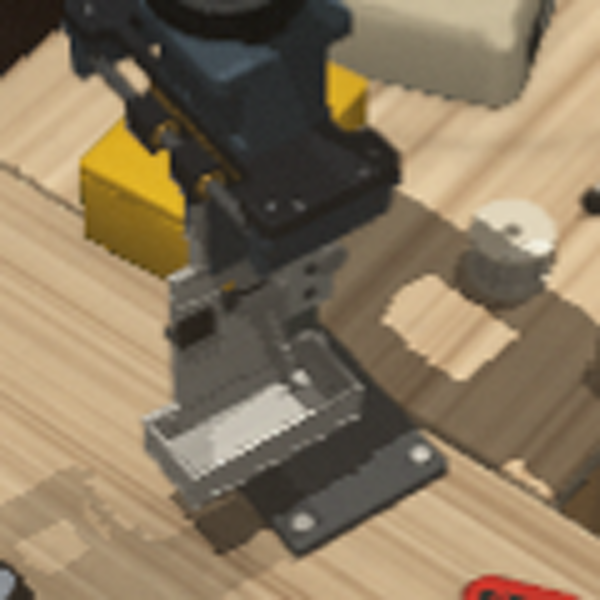

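View pics/c4_top.png

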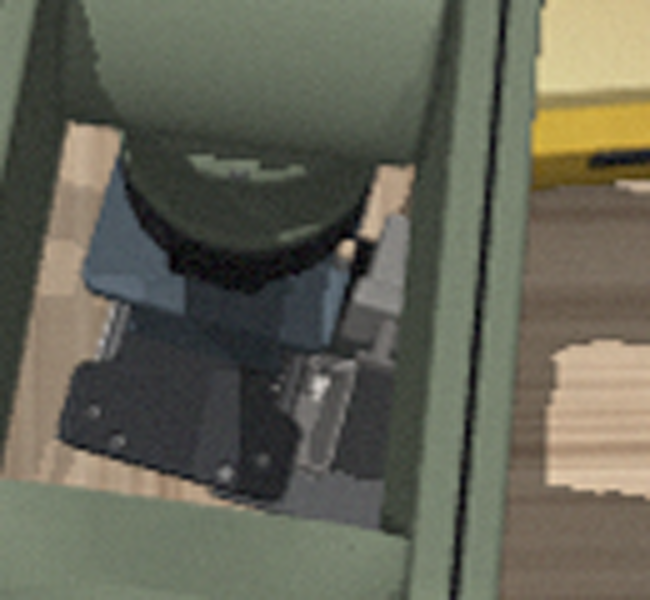

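>>> send_rows(
  commands=[
    [[-0.004,-0.05,0.008,0,0,0],[-0.004,-0.1,0.008,0,0,0],[-0.004,-0.14,0.008,0,0,0],[-0.004,-0.18,0.008,0,0,0],[-0.004,-0.18,0.008,0,0,0]],
  ],
)

```text
time_s: 11.32
ee_pos: [586.4, -97.9, 222.3]
ee_rot: [-62.3, 90.0, -79.4]
force: [0.4, -0.2, -1.8]
gripper_width: 9.9
```

```bash
python3 - <<'E'
from m import *
s,p,R=now(); print(p,stand(p),s['force']); print(row(p,R,sw(-8,42,222.5),Rdown(-17)))
E
```

```text
[586.43184471 -97.93607552 222.34700617] (np.float64(-7.72814060656852), np.float64(42.14601525580437)) [ 0.412077   -0.20511722 -1.81063893]
[-0.0015, -0.0015, -0.0027, -0.0001, 0.0, 0.0]
```

>>> send_rows(
  commands=[
    [[0,-0.01,0,0,0,0],[0,-0.02,0,0,0,0],[0,-0.03,0,0,0,0],[0,-0.04,0,0,0,0],[0,-0.04,0,0,0,0]],
  ],
)

```text
time_s: 11.95
ee_pos: [585.3, -101.4, 222.3]
ee_rot: [-69.6, 90.0, -86.6]
force: [-0.1, 0.4, -3.3]
gripper_width: 9.6
```

>>> send_rows(
  commands=[
    [[0,-0.01,0,0,0,0],[0,-0.02,0,0,0,0],[0,-0.02,0,0,0,0]],
  ],
)

```text
time_s: 12.32
ee_pos: [584.8, -103.3, 222.3]
ee_rot: [-62.6, 90.0, -79.6]
force: [-0.3, -0.2, -2.7]
gripper_width: 9.3
```

>>> send_rows(
  commands=[
    [[0,-0.01,0,0,0,0],[0,-0.02,0,0,0,0],[0,-0.03,0,0,0,0],[0,-0.03,0,0,0,0]],
  ],
)

```text
time_s: 12.82
ee_pos: [583.9, -106.2, 222.4]
ee_rot: [-35.2, 90.0, -52.3]
force: [0.3, -0.9, -2.8]
gripper_width: 9.7
```

>>> send_rows(
  commands=[
    [[0,-0.01,0,0,0,0],[0,-0.02,0,0,0,0],[0,-0.03,0,0,0,0],[0,-0.03,0,0,0,0]],
  ],
)

```text
time_s: 13.32
ee_pos: [583.0, -109.1, 222.4]
ee_rot: [-52.2, 90.0, -69.3]
force: [-1.1, 0.8, -2.5]
gripper_width: 9.8
```

```bash
python3 - <<'E'
from m import *
for n,(u0,v0,w,h),s in(("scene",(215,130,80,80),7),):
    p,d=env.grab_frame(n); np.savez(f"{n}5.npz",p=p,d=d)
    c=cv2.resize(p[v0:v0+h,u0:u0+w],None,fx=s,fy=s,interpolation=cv2.INTER_CUBIC)
    cv2.imwrite(f"pics/c5_{n}.png",c[:,:,::-1])
s,p,R=now(); print(p,stand(p),s['force'],s['torque'])
E
```

```text
[ 583.02191226 -109.05398549  222.35682552] (np.float64(-7.738512939060735), np.float64(30.516937316566803)) [-0.77599859 -0.31367674 -1.60772024] [ 0.01365125 -0.11969545  0.02632427]
```

View pics/c5_scene.png

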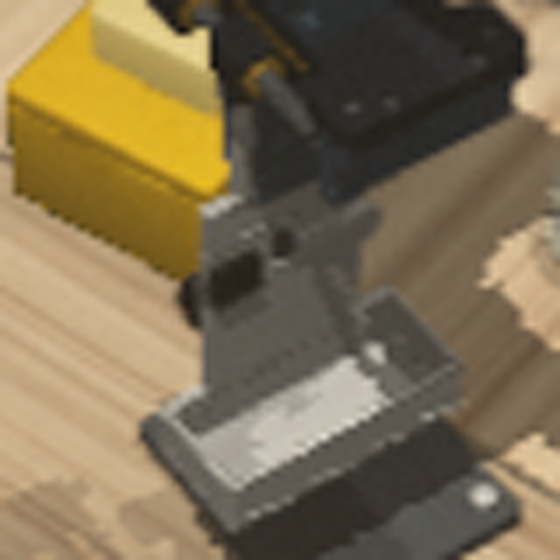

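The scene crop shows the strap behind the stud head, at (370,215) in crop pixels, and there is no contact force, so the stud is entering the slot. Continuing.

>>> send_rows(
  commands=[
    [[0,-0.015,0,0,0,0],[0,-0.03,0,0,0,0],[0,-0.045,0,0,0,0],[0,-0.06,0,0,0,0],[0,-0.075,0,0,0,0],[0,-0.09,0,0,0,0],[0,-0.09,0,0,0,0]],
  ],
)

```text
time_s: 14.25
ee_pos: [580.4, -117.7, 222.4]
ee_rot: [-38.3, 90.0, -55.3]
force: [0.1, -0.1, -2.4]
gripper_width: 9.8
```

>>> send_rows(
  commands=[
    [[0,-0.01,0,0,0,0],[0,-0.02,0,0,0,0],[0,-0.03,0,0,0,0],[0,-0.04,0,0,0,0],[0,-0.05,0,0,0,0],[0,-0.06,0,0,0,0],[0,-0.07,0,0,0,0],[0,-0.08,0,0,0,0],[0,-0.08,0,0,0,0]],
  ],
)

```text
time_s: 15.38
ee_pos: [578.0, -125.3, 222.4]
ee_rot: [-43.7, 90.0, -60.7]
force: [-0.1, -0.5, -2.3]
gripper_width: 9.8
```

>>> send_rows(
  commands=[
    [[0,-0.01,0,0,0,0],[0,-0.02,0,0,0,0],[0,-0.03,0,0,0,0],[0,-0.03,0,0,0,0]],
  ],
)

```text
time_s: 15.88
ee_pos: [577.1, -128.2, 222.4]
ee_rot: [-61.9, 90.0, -79.0]
force: [-0.3, -1.0, -2.5]
gripper_width: 9.9
```

>>> send_rows(
  commands=[
    [[0,-0.01,0,0,0,0],[0,-0.02,0,0,0,0],[0,-0.03,0,0,0,0],[0,-0.03,0,0,0,0],[0,-0.03,0,0,0,0]],
  ],
)

```text
time_s: 16.5
ee_pos: [576.3, -130.8, 222.3]
ee_rot: [84.8, 90.0, 67.7]
force: [0.4, 1.6, -2.0]
gripper_width: 9.5
```

```bash
python3 - <<'E'
from m import *
s,p,R=now(); print(p,stand(p),s['force'],s['torque'])
E
```

```text
[ 576.3297201  -130.80828784  222.34639528] (np.float64(-7.777945658283274), np.float64(7.75658688047129)) [ 0.4284914   1.63120958 -1.97857107] [ 0.37292104 -0.17562583 -0.02113286]
```

>>> send_rows(
  commands=[
    [[0,-0.01,0,0,0,0],[0,-0.02,0,0,0,0],[0,-0.03,0,0,0,0],[0,-0.03,0,0,0,0]],
  ],
)

```text
time_s: 17.0
ee_pos: [575.4, -133.9, 222.4]
ee_rot: [49.6, 90.0, 32.6]
force: [0.7, 1.9, -2.1]
gripper_width: 9.6
```

>>> send_rows(
  commands=[
    [[0,-0.01,0,0,0,0],[0,-0.02,0,0,0,0],[0,-0.03,0,0,0,0],[0,-0.03,0,0,0,0]],
  ],
)

```text
time_s: 17.5
ee_pos: [574.5, -136.7, 222.4]
ee_rot: [56.3, 90.0, 39.3]
force: [0.7, 2.5, -2.9]
gripper_width: 9.9
```

```bash
python3 - <<'E'
from m import *
s,p,R=now(); print(p,stand(p),s['force'],s['torque'])
E
```

```text
[ 574.54019226 -136.71834106  222.37020189] (np.float64(-7.76134731332294), np.float64(1.5815675759149979)) [ 0.73429466  2.53917354 -2.90640675] [ 0.49890206 -0.28388398  0.01553725]
```

>>> send_rows(
  commands=[
    [[0,-0.005,0,0,0,0],[0,-0.01,0,0,0,0],[0,-0.01,0,0,0,0],[0,-0.01,0,0,0,0]],
  ],
)

```text
time_s: 18.0
ee_pos: [574.2, -137.6, 222.3]
ee_rot: [-62.7, 90.0, -79.7]
force: [1.7, 3.2, -2.3]
gripper_width: 9.8
```

>>> send_rows(
  commands=[
    [[0,-0.005,0,0,0,0],[0,-0.01,0,0,0,0],[0,-0.01,0,0,0,0],[0,-0.01,0,0,0,0]],
  ],
)

```text
time_s: 18.5
ee_pos: [574.0, -138.6, 222.3]
ee_rot: [-26.5, 90.0, -43.5]
force: [1.1, 3.4, -2.7]
gripper_width: 9.8
```

>>> send_rows(
  commands=[
    [[0,-0.005,0,0,0,0],[0,-0.005,0,0,0,0],[0,-0.005,0,0,0,0]],
  ],
)

```text
time_s: 18.88
ee_pos: [573.8, -139.1, 222.3]
ee_rot: [-18.5, 90.0, -35.5]
force: [0.3, 3.4, -2.3]
gripper_width: 10.1
```

```bash
python3 - <<'E'
from m import *
s,p,R=now(); print(p,stand(p),s['force'],s['torque'])
E
```

```text
[ 573.80831505 -139.10880641  222.33949439] (np.float64(-7.7623405425207), np.float64(-0.9184259953128365)) [ 0.29689969  3.38017393 -2.27845691] [ 0.62266912 -0.26326978  0.03037186]
```

>>> send_rows(
  commands=[
    [[0,-0.005,0,0,0,0],[0,-0.005,0,0,0,0],[0,-0.005,0,0,0,0]],
  ],
)

```text
time_s: 19.25
ee_pos: [573.7, -139.4, 222.3]
ee_rot: [78.6, 90.0, 61.6]
force: [1.1, 4.5, -2.2]
gripper_width: 9.9
```

```bash
python3 - <<'E'
from m import *
s,p,R=now(); print(p,stand(p),s['force'],s['torque'])
E
```

```text
[ 573.73590219 -139.3943593   222.34820516] (np.float64(-7.748101719823432), np.float64(-1.2126730558567065)) [ 1.12663989  4.53024503 -2.18387371] [ 0.8737784  -0.36673712  0.04054334]
```

>>> send_rows(
  commands=[
    [[0,-0.003,0,0,0,0],[0,-0.003,0,0,0,0],[0,-0.003,0,0,0,0]],
  ],
)

```text
time_s: 19.62
ee_pos: [573.7, -139.5, 222.4]
ee_rot: [80.2, 90.0, 63.2]
force: [1.5, 4.7, -2.3]
gripper_width: 9.7
```

```bash
python3 - <<'E'
from m import *
s,p,R=now(); print(p,stand(p),s['force'],s['torque'])
E
```

```text
[ 573.70280473 -139.52687423  222.36115281] (np.float64(-7.741009363285878), np.float64(-1.3490744741139582)) [ 1.51137403  4.67424188 -2.29087576] [ 1.08044702 -0.43061401  0.01338865]
```

The force and torque now rise steeply against position, so the keeper is on its stop. Letting down.

>>> send_rows(
  commands=[
    [[0.01,0.002,0,0,0,0],[0.02,0.002,0,0,0,0],[0.03,0.002,0,0,0,0],[0.04,0.002,0,0,0,0],[0.04,0.002,0,0,0,0]],
  ],
)

```text
time_s: 20.25
ee_pos: [574.0, -139.6, 218.6]
ee_rot: [15.4, 89.9, -1.6]
force: [1.7, 4.8, -0.4]
gripper_width: 10.1
```

```bash
python3 - <<'E'
from m import *
s,p,R=now(); print(p,stand(p),s['force'],s['torque'])
E
```

```text
[ 573.98475377 -139.6252319   218.6325713 ] (np.float64(-7.442623155974403), np.float64(-1.3607004617266765)) [ 1.65231045  4.83502202 -0.38198782] [ 1.17975308 -0.38456285 -0.00316772]
```

>>> send_rows(
  commands=[
    [[0.01,0.003,0,0,0,0],[0.02,0.003,0,0,0,0],[0.03,0.003,0,0,0,0],[0.03,0.003,0,0,0,0]],
  ],
)

```text
time_s: 20.75
ee_pos: [573.4, -139.7, 214.7]
ee_rot: [-138.4, 89.9, -155.4]
force: [1.4, 2.4, -3.7]
gripper_width: 9.9
```

```bash
python3 - <<'E'
from m import *
s,p,R=now(); print(p,stand(p),s['force'],s['torque'])
E
```

```text
[ 573.35483482 -139.74266492  214.68152886] (np.float64(-8.010683550806181), np.float64(-1.6571726894559897)) [ 1.37329527  2.42895076 -3.73602409] [ 0.5615974  -0.30597473  0.00682888]
```

>>> send_rows(
  commands=[
    [[0.01,0,0,0,0,0],[0.02,0,0,0,0,0],[0.03,0,0,0,0,0],[0.03,0,0,0,0,0],[0.03,0,0,0,0,0]],
  ],
)

```text
time_s: 21.38
ee_pos: [573.6, -139.8, 212.5]
ee_rot: [-70.6, 89.9, -87.6]
force: [-0.2, 0.8, -3.1]
gripper_width: 9.5
```

```bash
python3 - <<'E'
from m import *
s,p,R=now(); print(p,stand(p),s['force'],s['torque'])
E
```

```text
[ 573.63536289 -139.84296488  212.49152937] (np.float64(-7.71308835292505), np.float64(-1.671071547869592)) [-0.20036562  0.81901894 -3.09684761] [ 0.0644576  -0.04198737  0.02520117]
```

The side force has gone to zero, so the keeper has sprung out beneath the stud. Centring, then lowering onto the notch.

>>> send_rows(
  commands=[
    [[0.01,0.006,0,0,0,0],[0.02,0.012,0,0,0,0],[0.02,0.012,0,0,0,0],[0.02,0.012,0,0,0,0]],
  ],
)

```text
time_s: 21.88
ee_pos: [574.1, -138.3, 210.3]
ee_rot: [-81.4, 90.0, -98.4]
force: [-0.6, 1.0, -2.8]
gripper_width: 10.0
```

>>> send_rows(
  commands=[
    [[0.005,0,0,0,0,0],[0.005,0,0,0,0,0],[0.005,0,0,0,0,0]],
  ],
)

```text
time_s: 22.25
ee_pos: [574.1, -138.3, 209.9]
ee_rot: [-50.0, 90.0, -67.0]
force: [-0.0, -0.6, -1.9]
gripper_width: 9.5
```

>>> send_rows(
  commands=[
    [[0.005,0,0,0,0,0],[0.005,0,0,0,0,0],[0.005,0,0,0,0,0]],
  ],
)

```text
time_s: 22.62
ee_pos: [574.1, -138.2, 209.3]
ee_rot: [-41.6, 90.0, -58.6]
force: [0.3, 0.8, -2.1]
gripper_width: 9.7
```

```bash
python3 - <<'E'
from m import *
s,p,R=now(); print(p,stand(p),s['force'],s['torque'])
E
```

```text
[ 574.08449291 -138.24790093  209.34639679] (np.float64(-7.7499347450529585), np.float64(-0.014391397923373501)) [ 0.32113601  0.75807544 -2.0796989 ] [-0.039637   -0.05026771  0.02106044]
```

>>> send_rows(
  commands=[
    [[0.005,0,0,0,0,0],[0.005,0,0,0,0,0],[0.005,0,0,0,0,0]],
  ],
)

```text
time_s: 23.0
ee_pos: [574.1, -138.3, 208.9]
ee_rot: [-44.4, 90.0, -61.4]
force: [1.0, -0.2, -2.8]
gripper_width: 9.7
```

>>> send_rows(
  commands=[
    [[0.004,0,0,0,0,0],[0.004,0,0,0,0,0],[0.004,0,0,0,0,0]],
  ],
)

```text
time_s: 23.38
ee_pos: [574.1, -138.3, 208.5]
ee_rot: [-28.8, 90.0, -45.8]
force: [0.5, 0.7, -2.4]
gripper_width: 10.0
```

>>> send_rows(
  commands=[
    [[0.005,0,0,0,0,0],[0.005,0,0,0,0,0],[0.005,0,0,0,0,0]],
  ],
)

```text
time_s: 23.75
ee_pos: [574.1, -138.3, 208.0]
ee_rot: [-46.1, 90.0, -63.2]
force: [-0.3, 1.7, -3.0]
gripper_width: 9.8
```

>>> send_rows(
  commands=[
    [[0.005,0,0,0,0,0],[0.005,0,0,0,0,0],[0.005,0,0,0,0,0]],
  ],
)

```text
time_s: 24.12
ee_pos: [574.1, -138.3, 207.6]
ee_rot: [-14.2, 90.0, -31.2]
force: [-1.3, 0.5, -2.7]
gripper_width: 9.9
```

```bash
python3 - <<'E'
from m import *
for n,(u0,v0,w,h),s in(("scene",(215,130,80,80),7),):
    p,d=env.grab_frame(n); np.savez(f"{n}6.npz",p=p,d=d)
    c=cv2.resize(p[v0:v0+h,u0:u0+w],None,fx=s,fy=s,interpolation=cv2.INTER_CUBIC)
    cv2.imwrite(f"pics/c6_{n}.png",c[:,:,::-1])
s,p,R=now(); print(p,stand(p),s['force'],s['torque'])
E
```

```text
[ 574.10475183 -138.27682769  207.59415166] (np.float64(-7.722103672328614), np.float64(-0.03613105917421723)) [-0.36112988 -0.55882114 -2.64704106] [ 0.01432861 -0.01533737  0.02188556]
```

View pics/c6_scene.png

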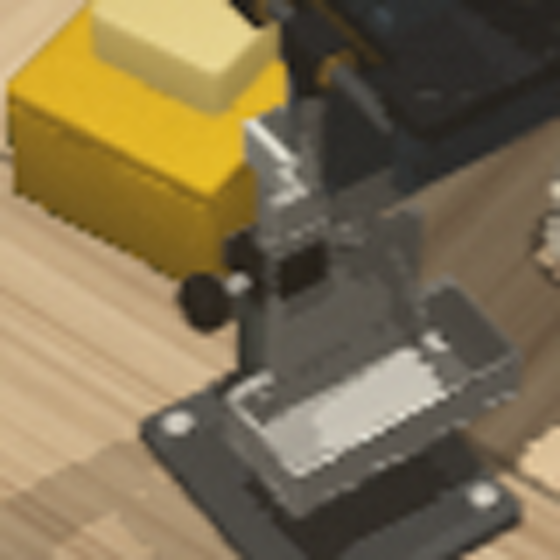

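>>> send_rows(
  commands=[
    [[0.005,0,0,0,0,0],[0.005,0,0,0,0,0],[0.005,0,0,0,0,0]],
  ],
)

```text
time_s: 24.55
ee_pos: [574.1, -138.3, 207.1]
ee_rot: [-9.9, 90.0, -27.0]
force: [-0.0, -0.2, 0.2]
gripper_width: 10.1
```

>>> send_rows(
  commands=[
    [[0.005,0,0,0,0,0],[0.005,0,0,0,0,0],[0.005,0,0,0,0,0]],
  ],
)

```text
time_s: 24.92
ee_pos: [574.2, -138.3, 206.7]
ee_rot: [-5.5, 90.0, -22.5]
force: [-0.4, -0.1, 1.9]
gripper_width: 9.8
```

```bash
python3 - <<'E'
from m import *
s,p,R=now(); print(p,stand(p),s['force'],s['torque'])
E
```

```text
[ 574.15258388 -138.26985093  206.74668399] (np.float64(-7.678401469718372), np.float64(-0.015474415069745652)) [-0.36456439 -0.06590927  1.9420083 ] [ 0.03519365  0.10452268 -0.03462529]
```

Weight has transferred: wrist Fz went from -2.6 N to +1.9 N. Before release I'll ease the strap back towards the backing plate so it doesn't tilt.

>>> send_rows(
  commands=[
    [[-0.004,0,0,0,0,0],[-0.006,0,0.01,0,0,0],[-0.006,0,0.02,0,0,0],[-0.006,0,0.03,0,0,0],[-0.006,0,0.03,0,0,0]],
  ],
)

```text
time_s: 25.55
ee_pos: [577.1, -139.2, 207.0]
ee_rot: [-22.6, 90.0, -39.7]
force: [-1.9, 0.4, 0.5]
gripper_width: 9.9
```

>>> send_rows(
  commands=[
    [[0,0,0.005,0,0,0],[0,0,0.01,0,0,0],[0,0,0.01,0,0,0]],
  ],
)

```text
time_s: 25.92
ee_pos: [578.0, -139.4, 207.0]
ee_rot: [-15.4, 90.0, -32.4]
force: [-0.9, 0.6, 0.7]
gripper_width: 9.8
```

```bash
python3 - <<'E'
from m import *
s,p,R=now(); print(p,stand(p),s['force'],s['torque'])
E
```

```text
[ 578.00368781 -139.43475742  207.01358251] (np.float64(-3.654986766926049), np.float64(-0.003526215609112551)) [-0.93278088  0.55419847  0.73245392] [ 0.04518144  0.19058826 -0.04220822]
```

>>> send_rows(
  commands=[
    [[0,0,0.005,0,0,0],[0,0,0.005,0,0,0],[0,0,0.005,0,0,0]],
  ],
)

```text
time_s: 26.3
ee_pos: [578.5, -139.6, 207.1]
ee_rot: [-14.1, 90.0, -31.1]
force: [-1.9, 1.2, -0.3]
gripper_width: 9.9
```

```bash
python3 - <<'E'
from m import *
s,p,R=now(); print(p,stand(p),s['force'],s['torque'])
E
```

```text
[ 578.46439134 -139.60404722  207.07961745] (np.float64(-3.1649182413403056), np.float64(-0.030722174423058756)) [-1.92759636  1.17004903 -0.28229562] [ 0.06728857  0.18686903 -0.0149425 ]
```

>>> send_rows(
  commands=[
    [[0.004,0,0.002,0,0,0],[0.004,0,0.002,0,0,0],[0.004,0,0.002,0,0,0],[0.004,0,0.002,0,0,0]],
  ],
  force=4,
)

```text
time_s: 26.8
ee_pos: [578.6, -139.6, 206.8]
ee_rot: [-27.9, 90.0, -44.9]
force: [-2.5, 1.0, 2.5]
gripper_width: 9.9
```

>>> send_rows(
  commands=[
    [[0,0,0,0,0,0],[0,0,0,0,0,0],[0,0,0,0,0,0]],
  ],
  jaw=0.4,
)

```text
time_s: 27.18
ee_pos: [578.8, -139.7, 206.6]
ee_rot: [-8.8, 90.0, -25.8]
force: [0.7, -0.6, 0.1]
gripper_width: 26.8
```

```bash
python3 - <<'E'
from m import *
for n,(u0,v0,w,h),s in(("scene",(215,130,80,80),7),):
    p,d=env.grab_frame(n); np.savez(f"{n}7.npz",p=p,d=d)
    c=cv2.resize(p[v0:v0+h,u0:u0+w],None,fx=s,fy=s,interpolation=cv2.INTER_CUBIC)
    cv2.imwrite(f"pics/c7_{n}.png",c[:,:,::-1])
s,p,R=now(); print(p,stand(p),s['force'],s['torque'],s['gripper_width'])
E
```

```text
[ 578.72384735 -139.70311556  206.58029943] (np.float64(-2.887834441806811), np.float64(-0.04960410112165359)) [ 0.40898033 -0.12857654 -0.81285152] [-0.09470266 -0.06421377 -0.05932323] 27.528341587226887
```

View pics/c7_scene.png

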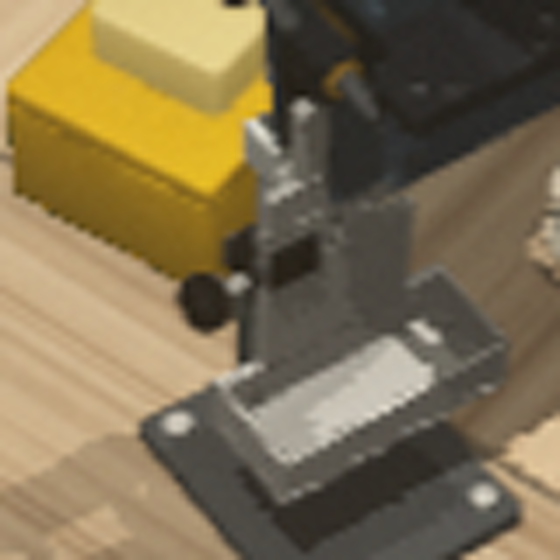

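The crop shows the tray hanging on the stand by itself, with the fingers clear of the tab. Opening further and retreating upward.

>>> send_rows(
  commands=[
    [[0,0,0,0,0,0],[0,0,0,0,0,0],[0,0,0,0,0,0],[-0.05,0,0,0,0,0],[-0.2,0,0,0,0,0],[-0.5,0,0,0,0,0],[-0.9,0,0,0,0,0],[-0.9,0,0,0,0,0]],
  ],
  jaw=-0.3,
)

```text
time_s: 28.22
ee_pos: [580.3, -140.1, 301.6]
ee_rot: [2.0, 89.5, -15.0]
force: [0.2, -0.3, -0.6]
gripper_width: 59.2
```

>>> send_rows(
  commands=[
    [[-0.2,0,-0.5,0,0,0],[-0.3,0,-1,0,0,0],[-0.3,0,-1,0,0,0]],
  ],
)

```text
time_s: 28.6
ee_pos: [480.6, -109.6, 328.3]
ee_rot: [1.3, 89.9, -15.7]
force: [0.7, 0.1, 1.1]
gripper_width: 59.4
```

>>> send_rows(
  commands=[
    [[0,0.4,-0.4,0,0,0],[0,0.8,-0.8,0,0,0],[0,1,-1,0,0,0],[0,1,-1,0,0,0]],
  ],
)

```text
time_s: 29.1
ee_pos: [416.6, 15.5, 326.5]
ee_rot: [-7.9, 90.0, -24.7]
force: [1.0, -0.6, -0.1]
gripper_width: 59.2
```

```bash
python3 - <<'E'
from m import *
for n,(u0,v0,w,h),s in(("scene",(215,120,90,90),6),("top",(230,140,90,100),6)):
    p,d=env.grab_frame(n); np.savez(f"{n}8.npz",p=p,d=d)
    cv2.imwrite(f"pics/{n}8.png",p[:,:,::-1])
    c=cv2.resize(p[v0:v0+h,u0:u0+w],None,fx=s,fy=s,interpolation=cv2.INTER_CUBIC)
    cv2.imwrite(f"pics/c8_{n}.png",c[:,:,::-1])
s,p,R=now(); print(p,s['force'],s['gripper_width'],s['time_s'])
E
```

```text
[417.43841089  14.13343748 326.38493783] [ 0.55066049 -0.55788361 -0.29174657] 59.405643607515444 29.2
```

View pics/c8_scene.png

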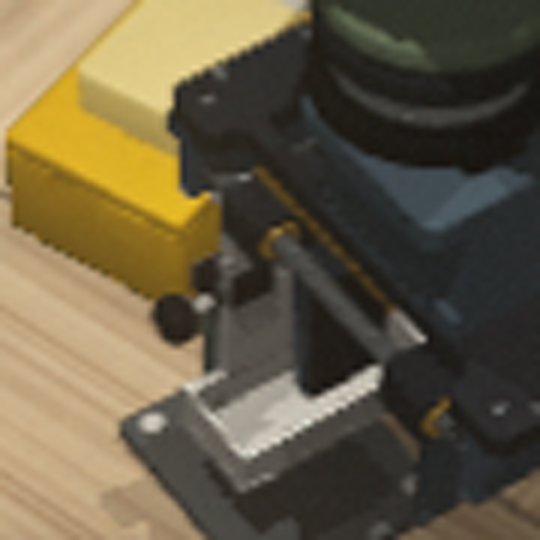

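View pics/c8_top.png

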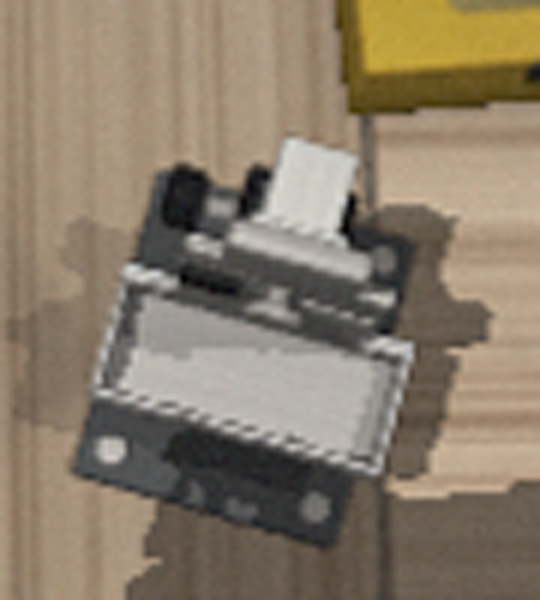

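View pics/scene8.png

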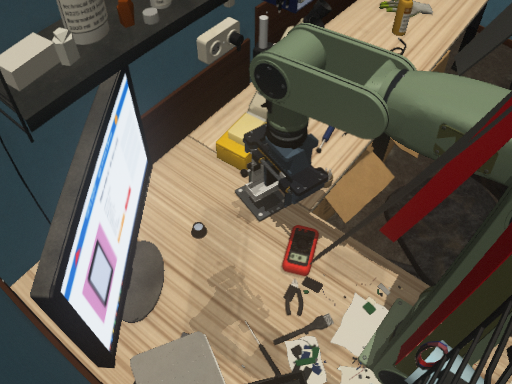

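The top view shows the tray hanging square on the stand, with the stud head in front of the strap at crop (275,300). The arm hides the scene view, so I'll move it aside for a last check.

>>> send_rows(
  commands=[
    [[0,0.4,-0.2,0,0,0],[0,0.8,-0.4,0,0,0],[0,1,-0.5,0,0,0]],
  ],
)

```text
time_s: 29.58
ee_pos: [399.0, 125.5, 326.2]
ee_rot: [-116.9, 90.0, -133.9]
force: [0.6, -0.5, 0.8]
gripper_width: 59.1
```

>>> send_rows(
  commands=[
    [[0,0.4,-0.1,0,0,0],[0,0.8,-0.2,0,0,0],[0,1,-0.2,0,0,0]],
  ],
)

```text
time_s: 29.95
ee_pos: [409.4, 227.2, 326.0]
ee_rot: [-100.5, 89.9, -117.5]
force: [0.0, -0.2, -0.2]
gripper_width: 59.2
```

```bash
python3 - <<'E'
from m import *
for n,(u0,v0,w,h),s in(("scene",(215,120,90,90),6),("top",(230,140,90,100),6)):
    p,d=env.grab_frame(n); np.savez(f"{n}9.npz",p=p,d=d)
    c=cv2.resize(p[v0:v0+h,u0:u0+w],None,fx=s,fy=s,interpolation=cv2.INTER_CUBIC)
    cv2.imwrite(f"pics/c9_{n}.png",c[:,:,::-1]); cv2.imwrite(f"pics/{n}9.png",p[:,:,::-1])
p,d=load("top",9)
for u,v in[(255,198),(275,205),(290,212),(280,181)]: print(u,v,p2w("top",[[u,v]],[d[v,u]]).round(1))
s,p,R=now(); print(p,s['force'],s['gripper_width'],s['time_s'])
E
```

```text
255 198 [[570.4 -99.1  75.5]]
275 205 [[ 554.  -143.9   73.6]]
290 212 [[ 537.  -176.7   78.1]]
280 181 [[ 574.8 -139.2  247.2]]
[409.6065819  226.89128593 325.78855399] [ 0.15398409 -0.33084421 -0.54079751] 59.15431692413848 30.05
```

View pics/c9_scene.png

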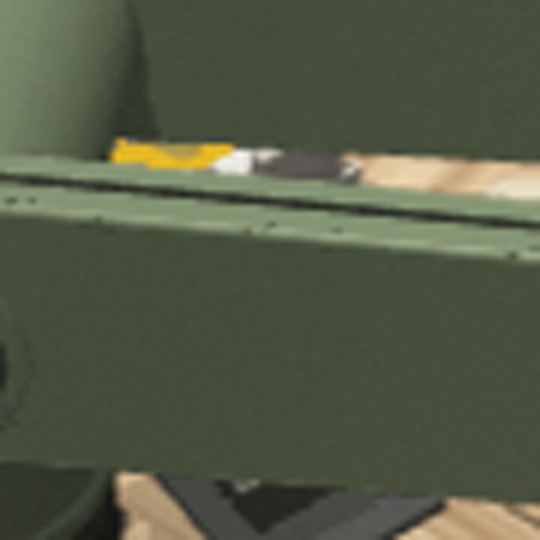

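View pics/top9.png

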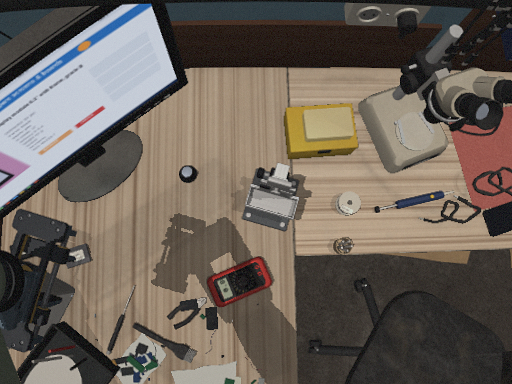

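Depth puts the tab top at z ≈ 247 mm, so the tray hangs at z ≈ 74 mm and is level in y. The bystanders are unchanged. I still want a clear scene view, so I'll swing the arm to the right-hand side.

>>> send_rows(
  commands=[
    [[0,-0.5,0.12,0,0,0],[0,-1,0.24,0,0,0]],
  ],
)

```text
time_s: 30.3
ee_pos: [401.9, 121.1, 326.3]
ee_rot: [-86.4, 89.9, -103.4]
force: [0.6, -1.1, 0.4]
gripper_width: 59.2
```

>>> send_rows(
  commands=[
    [[0,-0.5,0.12,0,0,0],[0,-1,0.24,0,0,0]],
  ],
)

```text
time_s: 30.55
ee_pos: [394.9, 17.9, 326.7]
ee_rot: [-59.4, 89.9, -76.5]
force: [0.3, -0.3, 0.1]
gripper_width: 59.3
```

>>> send_rows(
  commands=[
    [[0,-0.5,0.1,0,0,0],[0,-1,0.2,0,0,0]],
  ],
)

```text
time_s: 30.8
ee_pos: [384.3, -83.6, 326.8]
ee_rot: [-65.5, 89.9, -82.6]
force: [1.0, 0.2, 0.1]
gripper_width: 58.9
```

>>> send_rows(
  commands=[
    [[0,-0.5,0.1,0,0,0],[0,-1,0.2,0,0,0]],
  ],
)

```text
time_s: 31.05
ee_pos: [373.8, -185.0, 326.8]
ee_rot: [-73.0, 89.9, -90.1]
force: [-0.1, -0.6, 0.0]
gripper_width: 58.9
```

>>> send_rows(
  commands=[
    [[0,-0.5,0.1,0,0,0],[0,-1,0.2,0,0,0]],
  ],
)

```text
time_s: 31.3
ee_pos: [363.3, -286.4, 326.8]
ee_rot: [-98.6, 90.0, -115.7]
force: [0.8, -0.6, 0.6]
gripper_width: 59.2
```

>>> send_rows(
  commands=[
    [[0,-0.5,0.05,0,0,0],[0,-1,0.1,0,0,0]],
  ],
)

```text
time_s: 31.55
ee_pos: [343.2, -384.8, 326.7]
ee_rot: [-133.5, 90.0, -150.7]
force: [0.4, 0.1, 0.1]
gripper_width: 59.2
```

>>> send_rows(
  commands=[
    [[0,-0.5,0,0,0,0],[0,-1,0,0,0,0],[0,-1,0,0,0,0]],
  ],
)

```text
time_s: 31.92
ee_pos: [313.0, -481.1, 325.4]
ee_rot: [-174.9, 89.9, 167.8]
force: [-0.0, 1.0, -0.2]
gripper_width: 59.4
```

```bash
python3 - <<'E'
from m import *
for n,(u0,v0,w,h),s in(("scene",(215,120,90,90),6),):
    p,d=env.grab_frame(n); np.savez(f"{n}10.npz",p=p,d=d)
    c=cv2.resize(p[v0:v0+h,u0:u0+w],None,fx=s,fy=s,interpolation=cv2.INTER_CUBIC)
    cv2.imwrite(f"pics/c10_{n}.png",c[:,:,::-1]); cv2.imwrite(f"pics/{n}10.png",p[:,:,::-1])
s,p,R=now(); print(p,s['force'],s['gripper_width'],s['time_s'])
E
```

```text
[ 313.93901467 -479.24290356  325.8219697 ] [ 0.51866354 -0.1510942   0.81885686] 59.61194159914294 31.975
```

View pics/c10_scene.png

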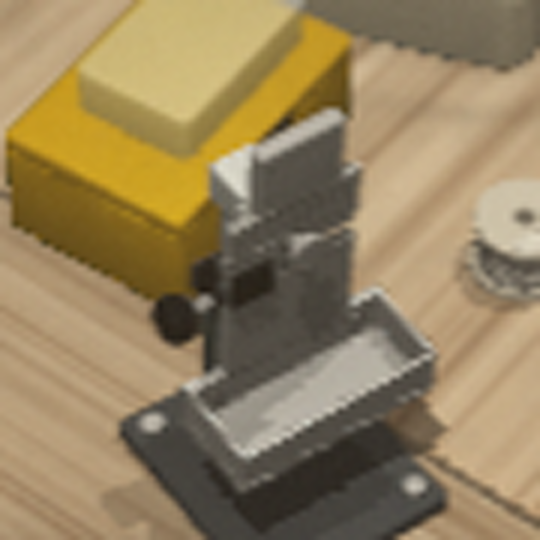

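View pics/scene10.png

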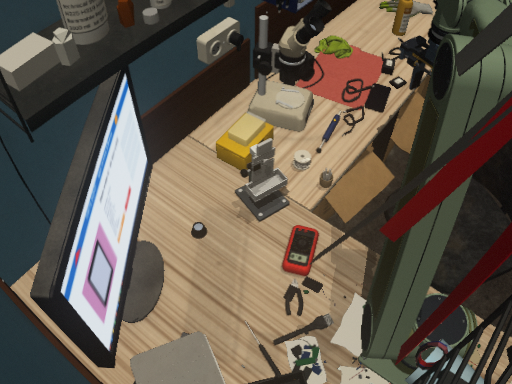

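The clear scene view shows the tray hanging upright, with the stud head at crop (300,240) in front of the strap and the robot well away. Loupe, reel and jar are in place. Handing in.

```bash
python3 -c "
from workcell import env
print(env.job_done())"
```

```text
the job is handed in; nothing more can be done
None
```

The tray is hanging by itself on the stud, and I handed the job in at about 32 s. No verdict is reported.

- **Finding the stud:** I touched the head top with the shut fingers, at most about 5.5 N. It sits at z ≈ 193.6 mm, which puts the stud axis at about 179.6 mm.
- **Hanging it:** I pinched the tab, lifted the tray and slid the slot over the stud. The keeper pushed back with about 1.5 to 3.3 N, then the force rose steeply to about 5 N at its stop. As I lowered the tray the side force dropped to zero, which is the keeper springing out. The notch then took the tray's weight. The largest force I read on the stand was about 5.5 N; readings came at the end of each move.
- **Release:** I eased the strap back against the plate so the tray would not tilt, then opened the fingers and backed away.

**Last checks:** the pictures show the tray upright with the stud head in front of the strap. The loupe, reel and jar are where they were, and the gripper is far from everything.

**What disagreed or was not seen:**
- The tray seated about 2 mm lower than the head touch predicted. The 14.9 mm I lowered it is just within the slot-and-notch travel, which is 15 mm at most.
- The keeper springing out was judged from the forces only; the pictures are too coarse to show its tip.

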